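# Set the clearance of a mould press

## Task

Wind the mould press's screw down (clockwise from above) by its red crank handle until it bottoms firmly on the round metal plate of the mould, without forcing it and crushing the mould; then back it off half a turn, and push the red lock lever over to the far side, away from the robot, as far as it goes. Leave the jars, cup and other things around it where they are, and let go of everything at the end.

Things in the scene. Friction and masses are not known exactly. Their poses are not given: they have to be found in the camera images.
- press: Mould press bolted to the table: grey base plate 160 (x) by 350 mm (y from -140 to +210), 18 thick; silicone mould, white and teal, under a plywood board (top 82 mm up); two columns at y = -78 and +78 carry a bridge (50 x 190 mm, top 150 mm up) with a brass nut. Origin: underside of the plate on the upright screw's axis; x away from the robot at yaw 0, y towards the lock lever.
- crank: The screw with its steel crank; origin on the screw's axis, 40 mm below screw_top; its x axis points along the crank arm (18 mm wide, top 3 mm under the handle's foot). Turning drag is about 1 N at the handle. Once bottomed, resistance climbs 1 to 1.2 N at the handle per degree: 4 N is firmly bottomed, 8 to 10 N plenty, beyond 21 N (17 degrees past first touch) the mould is crushed.
- screw_top (a point): Point on the screw's axis on top of the crank's hub (34 mm across), 190 mm above the underside of the press; the crank stays at this height while it turns. Clockwise from above drives the foot down. It starts 0.6 to 1.2 turns short of the bottom. Where round the circle the crank bottoms differs every time and nothing shows it: it must be felt.
- foot_face (a point): Centre of the underside of the steel foot (40 mm across) that the screw drives straight down under the bridge, only 0.5 mm per full turn (a fine micrometer thread); on the pressure plate it is 86 mm above the underside of the press. Its height reading is far too coarse to set the screw by.
- crank_handle (a point): Centre (half-way up) of the upright red crank handle, a cylinder 20 mm across and 50 mm tall that spins freely on its own axis, so it can be held from above with unchanging gripper orientation while it is carried round. It circles at 50 mm radius round the screw's axis and stays at one height; its centre is 23 mm above screw_top.
- plate_top (a point): Centre of the top of the round metal pressure plate (60 mm across, 4 thick) lying on the board under the foot, 86 mm above the underside of the press. Pressed by the bottomed foot it gives by a hundredth of a millimetre or two, too little to see.
- lock (a joint): Angle of the lock lever in rad: near 0 as found, leaning to the press's -x side (unlocked); 1.0 fully over to the +x side (locked). It turns about the press's y axis and stays where it is left; about 1 N at the tip moves it.
- lock_tip (a point): Centre of the red ball (26 mm across) on the tip of the lock lever, which is 80 mm long; its pivot lies 170 mm along the press's +y from the screw's axis, 40 mm above the underside of the press. The ball's centre is 110 mm up at either end of its travel, 120 mm in the middle, and travels 77 mm along the press's +x from unlocked to fully locked.
- jar_copper_mid (a point): Bystander, to be left alone: copper pigment jar, 40 mm across, 55 mm tall. Point at its centre.
- jar_ruby_mid (a point): Bystander, to be left alone: dark red pigment jar, 40 mm across, 55 mm tall. Point at its centre.
- jar_green_mid (a point): Bystander, to be left alone: green pigment jar with a white cap, 40 mm across, 75 mm tall. Point at its centre.
- pot_blue_mid (a point): Bystander, to be left alone: little blue pigment pot, 28 mm across, 30 mm tall, standing on the press's base plate. Point at its centre.
- mix_cup_mid (a point): Bystander, to be left alone: clear mixing cup, 68 mm across the rim, 85 mm tall. Point at its centre.
- dropper_mid (a point): Bystander, to be left alone: purple dropper bottle, 28 mm across, 70 mm tall. Point at its centre.
- coaster_mid (a point): Bystander, to be left alone: blue cast coaster lying flat, 94 mm across, 9 mm thick. Point at its centre.

How it is judged:
By the outcome, as a careful person would: the job done as asked, in the order asked, and still so for the second after the job is handed in, with the robot touching nothing.
It also fails if it takes over 72 s, if anything falls off the work surface, if the arm or the gripper's body presses on something with over 40 N, if the wrist force passes 120 N, or if a joint passes its speed limit or range.

## Robot

A 6-joint arm with a two-finger parallel gripper is mounted at the origin on the work surface. World frame = base frame: x ahead of the robot, y to its left, z up, the work surface at z = 0. Lengths are in m, angles in rad, forces in N, time in s.
With the tool pointing down it reaches from about 0.225 to 0.875 m from the base axis. Payload 3.4 kg.
Tool frame: the origin (TCP) lies on the centre line of the jaws, within the pads' length; the fingertips stand 11 mm ahead of it and the grasp point (between the pads) lies 8 mm behind it; z points along the fingers, y is the line along which they close (so a half turn about z gives the same grasp; the last joint's range is limited). The gripper opens to 85 mm and grips with 20 to 120 N. Pads are 22 mm wide; open, the fingers measure 114 mm over their backs; the gripper's body (76 mm by 85 mm) begins 54 mm behind the grasp point. The pads swing forward as they close: fully open they stand 13 mm farther back than shut.
Start: joints at [-1.366, 0.276, 1.505, -0, 1.361, -0.121], TCP at [0.184, -0.545, 0.22] pointing down, gripper open.
Joint ranges: [-2.89, 2.89], [-0.75, 2.08], [0.22, 2.7], [-1.18, 4.32], [0.11, 2.71], [-2.7, 2.7]. Speed limits (rad/s): [2.57, 2.57, 3.14, 3.14, 3.14, 3.14].

## Interface

Orientations are given as a unit quaternion [w, x, y, z].
In Python, from rig import manip, eyes, job gives the robot as it stands.
- The arm moves only by the tool drive_tool, never from a script. Its argument "rows" is a list of rows, each a list of 3 entries, a list of its own where there are three numbers: the turn, a rotation vector about the world's x, y, z in rad, then the shift along the world's x, y, z in cm, then the finger opening in cm, from 0 to 8.54. A call has 1 to 8 rows; each row shifts and turns the commanded pose from where the row before left it; what a row does not reach is not made up. A row lasts 1/8 s, in which the tool goes at most 62.5 mm and 10.7 degrees, less where a joint would pass 70% of its speed; a pose out of reach is approached as far as the arm can. A call is refused whole if a number of a shift passes 6.25 or a number of a turn 0.188, either way. A call with a gripper value outside its range is refused whole. The fingers move at their own pace and stop on an object; "force" is the grip in N (left out, the last holds). Time passes only in rows, so rows that do not move let the fingers close. It gives the time, the measured TCP pose, the force, the opening and the grip force at its end, in the units of the state.
- manip.get_state(): the state, without advancing time (a new reading comes with each control period).
- eyes.get_image(name): name is "scene" or "top" or "wrist"; returns the picture (400x640x3 uint8, red, green, blue); there is no depth.
- eyes.get_calibration(name): a dict with "camera_matrix" (3x3 intrinsics, pixels), "view" (4x4, takes a point from world to camera coordinates). Camera axes: x right, y up, looking along -z (the intrinsics and any distortion apply to the point x, -y, -z); pixel columns grow to the right and rows downward; lengths in m; the calibration is good to about 2 mm. The wrist camera is an equidistant fisheye: a pixel r from the principal point sees the ray r / f radians off the axis. A picture is of the moment at which its call begins: read the wrist's pose just before it. get_calibration takes no time and is no camera call; for the wrist camera it gives the pose at the moment of the call.
- job.sign_off(): hands the job in; it is judged then, once.
The state is a dict: "clock": time; "qpos": joint angles; "qd": joint speeds; "effort": joint torques, N m; "position": TCP position; "ee_rot": TCP orientation; "contact_force": force on the tool from outside, world axes, zero at the start; "moment": the same for the moment, N m; "width": finger opening in m; "gripper_force": force on a finger pad.
Only numpy, scipy, OpenCV 4.12 (cv2) and the standard library are available. Lean on these libraries where they do the work, as an engineer would, in place of code of your own. Each camera call takes 0.05 s, during which the arm holds its last target. There are 200 camera calls.

## Working session

There is one attempt and no reset: what is moved stays moved. The work goes in short steps, Python scripts to look and compute and a tool call to move; the robot and the scene stay as the last step left them, time stands still between calls to the robot, and variables do not carry over. Pictures are saved under pics/ and viewed, at most 10 in all, crops included, and the job is handed in when it is done.

Besides the shell and the picture viewer there is one more tool, called after "Call:" by a JSON object that holds its "fn" and its "kwargs", one argument or row to a line. drive_tool: Moves the arm, as the interface text tells. Its arguments: {"type":"object","properties":{"rows":{"type":"array"},"force":{"type":"number"}},"required":["rows"]}

```bash
mkdir -p pics; ls; python3 - <<'E'
from rig import manip, eyes, job
import cv2, numpy as np
s=manip.get_state(); print(s)
for n in ("scene","top"):
    im=eyes.get_image(n); cv2.imwrite(f"pics/{n}0.png",im[:,:,::-1]); c=eyes.get_calibration(n); print(n,c)
E
```

```text
pics
{'clock': 0.0, 'qpos': array([-1.36597972e+00,  2.76598394e-01,  1.50613365e+00,  8.81999512e-07,
        1.36068654e+00, -1.20990933e-01]), 'qd': array([-0.00128576, -0.00098758,  0.00015751,  0.00281254,  0.00100737,
        0.00061113]), 'effort': array([ 1.39246560e-03, -4.16762531e+01, -2.45804036e+01,  1.41793862e-04,
        1.12448234e-02,  1.73115751e-06]), 'position': array([ 0.18393123, -0.54421425,  0.21933758]), 'ee_rot': array([-9.12183907e-04,  9.86760103e-01,  1.62184051e-01, -3.78230201e-05]), 'contact_force': array([0.54442103, 0.1580785 , 0.2436406 ]), 'moment': array([ 0.04901886,  0.02831922, -0.05004343]), 'gripper_force': 0.0, 'width': 0.08559715603396102}
scene {'camera_matrix': array([[412.88088894,   0.        , 314.19479313],
       [  0.        , 412.88088894, 199.52947753],
       [  0.        ,   0.        ,   1.        ]]), 'view': array([[-2.01528543e-01,  9.79482241e-01, -8.86540199e-04,
         9.92272414e-02],
       [-7.30714734e-01, -1.49741753e-01,  6.66058095e-01,
         3.12513645e-01],
       [ 6.52259323e-01,  1.34877525e-01,  7.45899342e-01,
        -1.48845561e+00],
       [ 0.00000000e+00,  0.00000000e+00,  0.00000000e+00,
         1.00000000e+00]])}
top {'camera_matrix': array([[454.81284043,   0.        , 316.49398374],
       [  0.        , 454.81284043, 212.94726226],
       [  0.        ,   0.        ,   1.        ]]), 'view': array([[ 0.01646442, -0.99968546, -0.01891847,  0.01231703],
       [ 0.99203239,  0.01396892,  0.12520626, -0.56206361],
       [-0.12490261, -0.02082918,  0.99195034, -1.27182273],
       [ 0.        ,  0.        ,  0.        ,  1.        ]])}
```

View pics/scene0.png

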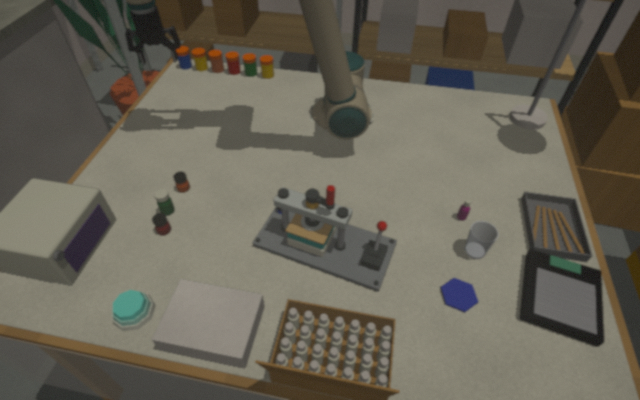

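View pics/top0.png

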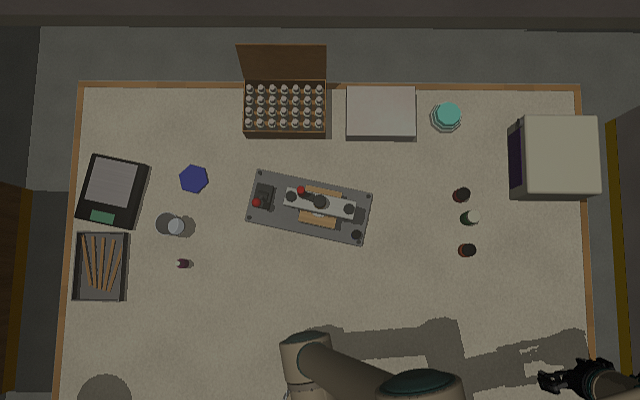

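The scene view shows the press with its red handle at about (331,192) and red ball at (382,226). In the top view the handle is at (300,189), the hub at (320,202) and the ball at (257,202). The plate corners there are about (259,169), (373,190), (362,246) and (246,221).

```bash
cat > h.py <<'E'
import numpy as np, cv2
from rig import manip, eyes, job
def ray(n,uv,c=None):
    c=c or eyes.get_calibration(n); K=c["camera_matrix"];V=c["view"]
    R=V[:3,:3]; o=-R.T@V[:3,3]
    a=np.array([(uv[0]-K[0,2])/K[0,0],(uv[1]-K[1,2])/K[1,1]])
    if n=="wrist":
        r=np.linalg.norm(a); d=np.array([*(a/r*np.sin(r)),np.cos(r)])
    else: d=np.array([*a,1.])
    return o,R.T@(d*[1,-1,-1])
def onz(n,uv,z,c=None):
    o,d=ray(n,uv,c); return o+d*(z-o[2])/d[2]
def tri(r1,r2):
    (o1,d1),(o2,d2)=r1,r2
    A=np.stack([d1,-d2],1); t=np.linalg.lstsq(A,o2-o1,rcond=None)[0]
    p,q=o1+d1*t[0],o2+d2*t[1]; return (p+q)/2,np.linalg.norm(p-q)
def red(im,box,amin=10):
    x0,y0,x1,y1=box; h=cv2.cvtColor(np.ascontiguousarray(im),cv2.COLOR_RGB2HSV)
    m=(((h[...,0]<8)|(h[...,0]>172))&(h[...,1]>150)&(h[...,2]>90)).astype(np.uint8)
    k=np.zeros_like(m);k[y0:y1,x0:x1]=m[y0:y1,x0:x1]
    n,_,st,ce=cv2.connectedComponentsWithStats(k)
    return [(st[i].tolist(),ce[i].round(1).tolist()) for i in range(1,n) if st[i,4]>=amin]
E
python3 - <<'E'
from h import *
S=cv2.imread("pics/scene0.png")[:,:,::-1];T=cv2.imread("pics/top0.png")[:,:,::-1]
rs=red(S,(300,170,400,250));rt=red(T,(240,160,370,250));print(rs);print(rt)
for a in rs:
  for b in rt: print(a[1],b[1],tri(ray("scene",a[1]),ray("top",b[1])))
P=[onz("top",p,.018)[:2].round(4) for p in [(259,169),(373,190),(362,246),(246,221)]];print(P,np.mean(P,0))
print(np.linalg.norm(P[0]-P[1]),np.linalg.norm(P[0]-P[3]))
y=(P[0]-P[1]+P[3]-P[2]);y/=np.linalg.norm(y);print("yaw",np.arctan2(-y[0],y[1]),"origin",np.mean(P,0)-.035*y)
print("hub",onz("top",(320,202),.19))
cr=cv2.resize(T[140:270,220:400],None,fx=4.4,fy=4.4,interpolation=cv2.INTER_CUBIC);cv2.imwrite("pics/topc.png",cr[:,:,::-1])
E
```

```text
[([328, 186, 6, 7, 31], [330.4, 188.7]), ([379, 222, 7, 8, 45], [381.8, 225.3])]
[([297, 186, 7, 7, 41], [300.0, 189.3]), ([252, 199, 7, 7, 42], [255.1, 201.8])]
[330.4, 188.7] [300.0, 189.3] (array([0.59490844, 0.05817534, 0.23272745]), np.float64(8.459737309803115e-05))
[330.4, 188.7] [255.1, 201.8] (array([0.57601208, 0.11194797, 0.23481682]), np.float64(0.1135384995239567))
[381.8, 225.3] [300.0, 189.3] (array([0.60986422, 0.12351699, 0.14741319]), np.float64(0.12038917229523553))
[381.8, 225.3] [255.1, 201.8] (array([0.57995407, 0.18573876, 0.11519257]), np.float64(0.0011180741612578044))
[array([0.6925, 0.1934]), array([ 0.634 , -0.1429]), array([ 0.4699, -0.1114]), array([0.5375, 0.2264])] [0.583475 0.041375]
0.34135017211069335 0.15847397262642218
yaw -0.18492695019075897 origin [0.57703938 0.00697176]
hub [0.57048691 0.00921615 0.19      ]
```

View pics/topc.png

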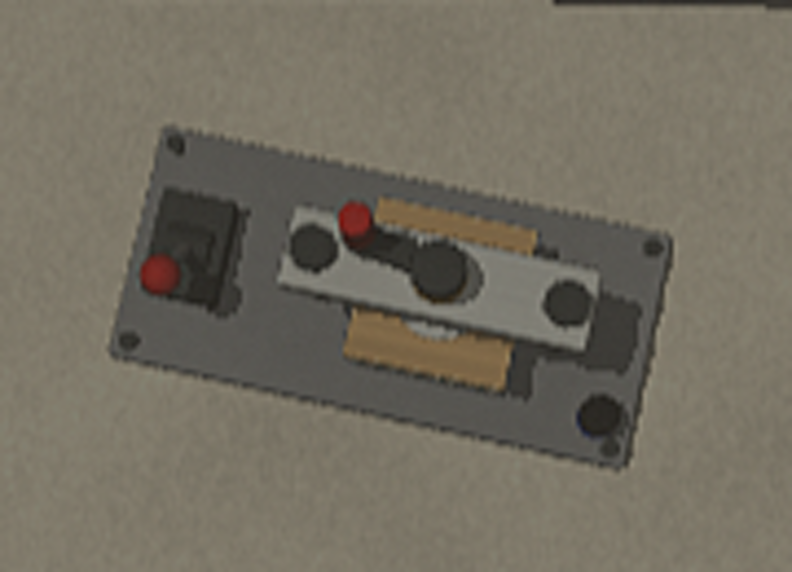

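The crop shows the hub at about crop (440,270), the handle top at (355,218) and the ball at (160,273); the crank points towards +y and slightly +x. I'll move above the handle now, turning the tool so it is square with the press.

Call:
{"fn": "drive_tool", "kwargs": {
  "rows": [
    [[0,0,-0.032],[2.57,3.76,0.6],8.5],
    [[0,0,-0.032],[2.57,3.76,0.6],8.5],
    [[0,0,-0.032],[2.57,3.76,0.6],8.5],
    [[0,0,-0.032],[2.57,3.76,0.6],8.5],
    [[0,0,-0.032],[2.57,3.76,0.6],8.5],
    [[0,0,-0.032],[2.57,3.76,0.6],8.5],
    [[0,0,-0.032],[2.57,3.76,0.6],8.5],
    [[0,0,-0.032],[2.57,3.76,0.6],8.5]
  ],
  "force": 40
}}

```text
clock: 1.1
position: [0.3901, -0.2425, 0.2681]
ee_rot: [-0.0, 0.999, 0.034, -0.0]
contact_force: [0.3, 0.1, 0.0]
width: 0.0853
gripper_force: 0.0
```

Call:
{"fn": "drive_tool", "kwargs": {
  "rows": [
    [[0,0,-0.032],[2.57,3.76,0.6],8.5],
    [[0,0,-0.032],[2.57,3.76,0.6],8.5],
    [[0,0,-0.032],[2.57,3.76,0.6],8.5],
    [[0,0,-0.032],[2.57,3.76,0.6],8.5],
    [[0,0,-0.032],[2.57,3.76,0.6],8.5],
    [[0,0,-0.032],[2.57,3.76,0.6],8.5],
    [[0,0,-0.032],[2.57,3.76,0.6],8.5],
    [[0,0,-0.032],[1.5,3.0,0.6],8.5]
  ]
}}

```text
clock: 2.1
position: [0.5853, 0.0509, 0.3155]
ee_rot: [0.0, 0.996, -0.093, -0.001]
contact_force: [-0.5, -0.7, 0.0]
width: 0.085
gripper_force: 0.0
```

```bash
python3 - <<'E'
from h import *
c=eyes.get_calibration("wrist"); im=eyes.get_image("wrist"); cv2.imwrite("pics/w1.png",im[:,:,::-1])
s=manip.get_state(); print(s["clock"],s["position"],s["ee_rot"],s["qpos"],s["contact_force"]); print(c)
import pickle; pickle.dump(c,open("w1.pkl","wb"))
for r in red(im,(0,0,640,400),20): print(r, onz("wrist",r[1],.238,c), onz("wrist",r[1],.11,c))
E
```

```text
2.15 [0.58721681 0.05468425 0.31605828] [-2.35146119e-03  9.95749359e-01 -9.20712643e-02  7.53458372e-04] [-0.02804057  0.26140228  1.29291896  0.00459712  1.58546588  1.7272316 ] [1.64991003 1.49980206 1.42958098]
{'camera_matrix': array([[309.70691629,   0.        , 325.23861894],
       [  0.        , 309.70691629, 201.20825176],
       [  0.        ,   0.        ,   1.        ]]), 'view': array([[-1.84503984e-01, -9.82831599e-01,  5.73100925e-04,
         1.57903951e-01],
       [ 9.31214587e-01, -1.75000506e-01, -3.19709580e-01,
        -4.63949448e-01],
       [ 3.14320971e-01, -5.84540115e-02,  9.47515412e-01,
        -6.53139206e-01],
       [ 0.00000000e+00,  0.00000000e+00,  0.00000000e+00,
         1.00000000e+00]])}
([212, 188, 16, 19, 227], [219.9, 197.1]) [0.60880988 0.13441586 0.238     ] [0.57705994 0.18870898 0.11      ]
([304, 188, 21, 19, 230], [313.7, 195.6]) [0.59561907 0.05823512 0.238     ] [0.55660522 0.07057703 0.11      ]
```

View pics/w1.png

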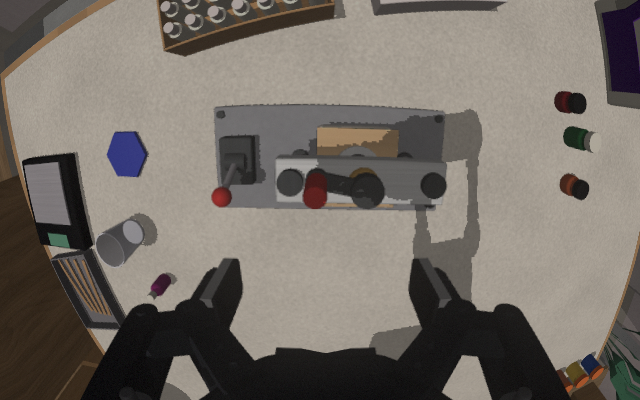

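The wrist view shows the handle top at about (314,196), the hub at (368,190), the column knobs at (290,182) and (433,185), and the ball at (220,197). The camera sits on the far side, so tall things lean down in the image.

```bash
python3 - <<'E'
from h import *
import pickle; c=pickle.load(open("w1.pkl","rb"))
im=cv2.imread("pics/w1.png"); g=cv2.cvtColor(im,cv2.COLOR_BGR2GRAY)
m=(g<60).astype(np.uint8); m=cv2.morphologyEx(m,cv2.MORPH_OPEN,np.ones((5,5),np.uint8))
n,_,st,ce=cv2.connectedComponentsWithStats(m)
for i in range(1,n):
    if 150<ce[i][1]<215 and 250<ce[i][0]<450: print(st[i],ce[i],[onz("wrist",ce[i],z,c)[:2].round(4).tolist() for z in (.16,.19)])
print("hub",onz("wrist",(368,191),.19,c),"knobs",onz("wrist",(290,182),.165,c),onz("wrist",(433,185),.165,c))
h=np.array([.5953,.0582]);
for o in ([.5735,.0105],[.571,.009]): d=h-o;print(np.linalg.norm(d),np.degrees(np.arctan2(d[1],d[0])))
cv2.imwrite("pics/w1c.png",cv2.resize(im[140:240,190:460],None,fx=2.9,fy=2.9,interpolation=cv2.INTER_CUBIC))
E
```

```text
[400 152   8   5  40] [403.5 154. ] [[0.5992, -0.0341], [0.6057, -0.0274]]
[ 304  169   80   40 2054] [341.37049659 186.95861733] [[0.5758, 0.0355], [0.5846, 0.0356]]
[421 173  25  25 511] [432.88845401 185.01956947] [[0.5601, -0.0631], [0.5704, -0.0536]]
[297 175   6   8  43] [299.55813953 178.46511628] [[0.5928, 0.0765], [0.6, 0.0726]]
hub [0.57599553 0.0112426  0.19      ] knobs [0.59223694 0.08633279 0.165     ] [ 0.56184521 -0.06166394  0.165     ]
0.05244549551677438 65.43850630703831
0.054873764222987335 63.715121550729904
```

View pics/w1c.png

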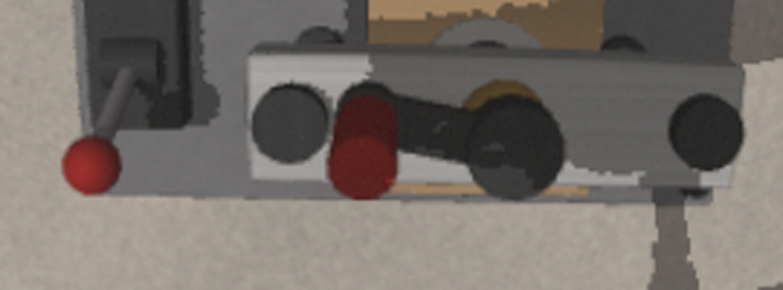

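Call:
{"fn": "drive_tool", "kwargs": {
  "rows": [
    [[0,0,0],[0.5,0.4,-1.5],8.5],
    [[0,0,0],[0.5,0.5,-2.0],8.5],
    [[0,0,0],[0,0,-2.5],8.5],
    [[0,0,0],[0,0,-2.0],8.5],
    [[0,0,0],[0,0,-1.5],8.5],
    [[0,0,0],[0,0,-1.0],8.5],
    [[0,0,0],[0,0,0],8.5]
  ]
}}

```text
clock: 3.02
position: [0.5941, 0.0579, 0.2104]
ee_rot: [0.0, 0.996, -0.093, -0.001]
contact_force: [0.4, 0.9, -0.1]
width: 0.0849
gripper_force: 0.0
```

```bash
python3 - <<'E'
from h import *
c=eyes.get_calibration("wrist"); im=eyes.get_image("wrist"); cv2.imwrite("pics/w2.png",im[:,:,::-1])
s=manip.get_state(); print(s["clock"],s["position"],s["contact_force"])
R=c["view"][:3,:3];o=-R.T@c["view"][:3,3];print(o)
for r in red(im,(0,0,640,400),20): print(r, onz("wrist",r[1],.238,c), onz("wrist",r[1],.11,c))
E
```

```text
3.075 [0.59462294 0.05799808 0.21125583] [-0.34458905  0.79393321  1.27642751]
[0.67528287 0.04286663 0.36529725]
([185, 227, 22, 24, 413], [195.3, 238.9]) [0.62570271 0.11617252 0.238     ] [0.57584884 0.18988311 0.11      ]
([307, 264, 37, 30, 871], [325.2, 278.2]) [0.59430578 0.05799293 0.238     ] [0.51288165 0.07320273 0.11      ]
```

View pics/w2.png

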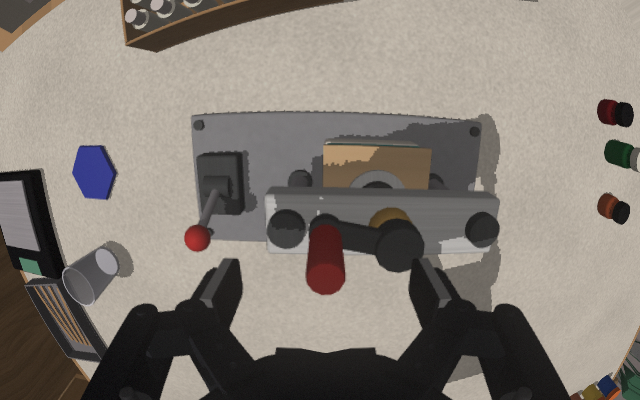

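The handle at (325,278) is centred between the open fingers at the right height, so I'll close on it.

Call:
{"fn": "drive_tool", "kwargs": {
  "rows": [
    [[0,0,0],[0,0,0],1.0],
    [[0,0,0],[0,0,0],1.0],
    [[0,0,0],[0,0,0],1.0],
    [[0,0,0],[0,0,0],1.0],
    [[0,0,0],[0,0,0],1.0],
    [[0,0,0],[0,0,0],1.0]
  ],
  "force": 40
}}

```text
clock: 3.82
position: [0.5947, 0.0582, 0.2115]
ee_rot: [0.0, 0.996, -0.093, 0.0]
contact_force: [-0.7, -0.5, 1.6]
width: 0.0182
gripper_force: 39.1
```

```bash
cat > arc.py <<'E'
# arc shifts (cm) clockwise: python3 arc.py cx cy a0 step n
import sys,numpy as np
cx,cy,a0,st,n=map(float,sys.argv[1:6]); n=int(n)
a=np.radians(a0+st*np.arange(n+1)); p=5*np.c_[np.cos(a),np.sin(a)]
q=p.round(2); print("start",q[0]/100+[cx,cy]); 
for i,d in enumerate(np.diff(q,axis=0)): print(round(a0+st*(i+1),1),d.round(2).tolist(),end="; " if (i+1)%8 else "\n")
E
python3 arc.py .576 .0115 68 -12 30; python3 - <<'E'
from h import *
s=manip.get_state(); print(s["clock"],s["position"],s["contact_force"],s["width"],s["gripper_force"])
E
```

```text
start [0.5947 0.0579]
56.0 [0.93, -0.49]; 44.0 [0.8, -0.68]; 32.0 [0.64, -0.82]; 20.0 [0.46, -0.94]; 8.0 [0.25, -1.01]; -4.0 [0.04, -1.05]; -16.0 [-0.18, -1.03]; -28.0 [-0.4, -0.97]
-40.0 [-0.58, -0.86]; -52.0 [-0.75, -0.73]; -64.0 [-0.89, -0.55]; -76.0 [-0.98, -0.36]; -88.0 [-1.04, -0.15]; -100.0 [-1.04, 0.08]; -112.0 [-1.0, 0.28]; -124.0 [-0.93, 0.49]
-136.0 [-0.8, 0.68]; -148.0 [-0.64, 0.82]; -160.0 [-0.46, 0.94]; -172.0 [-0.25, 1.01]; -184.0 [-0.04, 1.05]; -196.0 [0.18, 1.03]; -208.0 [0.4, 0.97]; -220.0 [0.58, 0.86]
-232.0 [0.75, 0.73]; -244.0 [0.89, 0.55]; -256.0 [0.98, 0.36]; -268.0 [1.04, 0.15]; -280.0 [1.04, -0.08]; -292.0 [1.0, -0.28]; 3.825 [0.59474763 0.05823179 0.21154703] [-0.65806691 -0.53050937  1.64853057] 0.018168329261712274 39.0598064661026
```

Call:
{"fn": "drive_tool", "kwargs": {
  "rows": [
    [[0,0,0],[0.93,-0.49,0],1.0],
    [[0,0,0],[0.8,-0.68,0],1.0],
    [[0,0,0],[0.64,-0.82,0],1.0],
    [[0,0,0],[0,0,0],1.0]
  ]
}}

```text
clock: 4.32
position: [0.6192, 0.0371, 0.2113]
ee_rot: [0.0, 0.996, -0.094, 0.0]
contact_force: [-0.5, -0.4, 2.4]
width: 0.0182
gripper_force: 39.3
```

Call:
{"fn": "drive_tool", "kwargs": {
  "rows": [
    [[0,0,0],[0.46,-0.94,0],1.0],
    [[0,0,0],[0.25,-1.01,0],1.0],
    [[0,0,0],[0.04,-1.05,0],1.0],
    [[0,0,0],[-0.18,-1.03,0],1.0],
    [[0,0,0],[-0.4,-0.97,0],1.0],
    [[0,0,0],[0,0,0],1.0]
  ]
}}

```text
clock: 5.08
position: [0.6195, -0.0128, 0.2114]
ee_rot: [0.0, 0.996, -0.094, 0.0]
contact_force: [-1.0, 0.3, 3.8]
width: 0.0181
gripper_force: 39.2
```

Call:
{"fn": "drive_tool", "kwargs": {
  "rows": [
    [[0,0,0],[-0.58,-0.86,0],1.0],
    [[0,0,0],[-0.75,-0.73,0],1.0],
    [[0,0,0],[-0.89,-0.55,0],1.0],
    [[0,0,0],[-0.98,-0.36,0],1.0],
    [[0,0,0],[-1.04,-0.15,0],1.0],
    [[0,0,0],[-1.04,0.08,0],1.0],
    [[0,0,0],[-1.0,0.28,0],1.0],
    [[0,0,0],[0,0,0],1.0]
  ]
}}

```text
clock: 6.08
position: [0.5559, -0.0346, 0.2115]
ee_rot: [0.0, 0.996, -0.093, -0.0]
contact_force: [0.0, -1.5, 5.4]
width: 0.0183
gripper_force: 39.4
```

Call:
{"fn": "drive_tool", "kwargs": {
  "rows": [
    [[0,0,0],[-0.93,0.49,0],1.0],
    [[0,0,0],[-0.8,0.68,0],1.0],
    [[0,0,0],[0,0,0],1.0],
    [[0,0,0],[0,0,0],1.0]
  ]
}}

```text
clock: 6.58
position: [0.5391, -0.0232, 0.2114]
ee_rot: [0.001, 0.996, -0.093, -0.001]
contact_force: [-1.2, -1.0, 6.4]
width: 0.0181
gripper_force: 39.5
```

```bash
cat > ft.py <<'E'
import sys
from h import *
cx,cy=.576,.012
s=manip.get_state();p=s["position"];F=s["contact_force"];d=p[:2]-[cx,cy];a=np.arctan2(d[1],d[0])
print("t",round(s["clock"],2),"p",p.round(4),"ang",np.degrees(a).round(2),"r",np.linalg.norm(d).round(4),"F",F.round(2),"Ft_ccw",round(float(F[:2]@[-np.sin(a),np.cos(a)]),2),"Fr",round(float(F[:2]@[np.cos(a),np.sin(a)]),2))
E
python3 ft.py; python3 arc.py .576 .012 -136 -8 32
```

```text
t 6.58 p [ 0.5391 -0.0232  0.2114] ang -136.39 r 0.051 F [-1.22 -0.99  6.37] Ft_ccw -0.13 Fr 1.57
start [ 0.54   -0.0227]
-144.0 [-0.45, 0.53]; -152.0 [-0.36, 0.59]; -160.0 [-0.29, 0.64]; -168.0 [-0.19, 0.67]; -176.0 [-0.1, 0.69]; -184.0 [0.0, 0.7]; -192.0 [0.1, 0.69]; -200.0 [0.19, 0.67]
-208.0 [0.29, 0.64]; -216.0 [0.36, 0.59]; -224.0 [0.45, 0.53]; -232.0 [0.52, 0.47]; -240.0 [0.58, 0.39]; -248.0 [0.63, 0.31]; -256.0 [0.66, 0.21]; -264.0 [0.69, 0.12]
-272.0 [0.69, 0.03]; -280.0 [0.7, -0.08]; -288.0 [0.68, -0.16]; -296.0 [0.64, -0.27]; -304.0 [0.61, -0.34]; -312.0 [0.55, -0.43]; -320.0 [0.48, -0.51]; -328.0 [0.41, -0.56]
-336.0 [0.33, -0.62]; -344.0 [0.24, -0.65]; -352.0 [0.14, -0.68]; -360.0 [0.05, -0.7]; -368.0 [-0.05, -0.7]; -376.0 [-0.14, -0.68]; -384.0 [-0.24, -0.65]; -392.0 [-0.33, -0.62]
```

Call:
{"fn": "drive_tool", "kwargs": {
  "rows": [
    [[0,0,0],[-0.45,0.53,0],1.0],
    [[0,0,0],[-0.36,0.59,0],1.0],
    [[0,0,0],[0,0,0],1.0],
    [[0,0,0],[0,0,0],1.0]
  ]
}}

```text
clock: 7.08
position: [0.5308, -0.012, 0.2114]
ee_rot: [0.001, 0.996, -0.093, -0.001]
contact_force: [-2.3, -0.6, 7.0]
width: 0.018
gripper_force: 39.5
```

Call:
{"fn": "drive_tool", "kwargs": {
  "rows": [
    [[0,0,0],[-0.15,0.32,0],1.0],
    [[0,0,0],[-0.14,0.32,0],1.0],
    [[0,0,0],[0,0,0],1.0],
    [[0,0,0],[0,0,0],1.0]
  ]
}}

```text
clock: 7.58
position: [0.5279, -0.0057, 0.2114]
ee_rot: [0.001, 0.996, -0.093, -0.001]
contact_force: [-2.1, -1.0, 6.2]
width: 0.0179
gripper_force: 39.6
```

```bash
python3 ft.py
```

```text
t 7.58 p [ 0.5279 -0.0057  0.2114] ang -159.82 r 0.0512 F [-2.05 -1.01  6.17] Ft_ccw 0.24 Fr 2.28
```

Call:
{"fn": "drive_tool", "kwargs": {
  "rows": [
    [[0,0,0],[-0.11,0.33,0],1.0],
    [[0,0,0],[-0.08,0.34,0],1.0],
    [[0,0,0],[0,0,0],1.0],
    [[0,0,0],[0,0,0],1.0]
  ]
}}

```text
clock: 8.07
position: [0.5259, 0.0012, 0.2113]
ee_rot: [0.001, 0.996, -0.093, -0.001]
contact_force: [-1.9, -0.8, 7.0]
width: 0.0183
gripper_force: 39.6
```

Call:
{"fn": "drive_tool", "kwargs": {
  "rows": [
    [[0,0,0],[-0.06,0.34,0],1.0],
    [[0,0,0],[-0.04,0.35,0],1.0],
    [[0,0,0],[0,0,0],1.0],
    [[0,0,0],[0,0,0],1.0]
  ]
}}

```text
clock: 8.57
position: [0.5248, 0.0082, 0.2113]
ee_rot: [0.001, 0.996, -0.093, -0.001]
contact_force: [-2.8, -0.9, 6.9]
width: 0.0183
gripper_force: 39.6
```

Call:
{"fn": "drive_tool", "kwargs": {
  "rows": [
    [[0,0,0],[-0.01,0.35,0],1.0],
    [[0,0,0],[0.01,0.35,0],1.0],
    [[0,0,0],[0,0,0],1.0],
    [[0,0,0],[0,0,0],1.0]
  ]
}}

```text
clock: 9.07
position: [0.5248, 0.0144, 0.2113]
ee_rot: [0.001, 0.996, -0.093, -0.001]
contact_force: [-2.4, -2.8, 6.9]
width: 0.018
gripper_force: 39.6
```

Resistance is rising, so I'll take finer steps.

Call:
{"fn": "drive_tool", "kwargs": {
  "rows": [
    [[0,0,0],[0.02,0.17,0],1.0],
    [[0,0,0],[0,0,0],1.0],
    [[0,0,0],[0,0,0],1.0]
  ]
}}

```text
clock: 9.45
position: [0.5248, 0.0155, 0.2113]
ee_rot: [0.002, 0.996, -0.093, -0.001]
contact_force: [-2.5, -4.2, 6.7]
width: 0.018
gripper_force: 39.6
```

```bash
python3 ft.py
```

```text
t 9.45 p [0.5248 0.0155 0.2113] ang 176.07 r 0.0513 F [-2.45 -4.2   6.74] Ft_ccw 4.35 Fr 2.16
```

Call:
{"fn": "drive_tool", "kwargs": {
  "rows": [
    [[0,0,0],[0.02,0.17,0],1.0],
    [[0,0,0],[0.02,0.17,0],1.0],
    [[0,0,0],[0,0,0],1.0],
    [[0,0,0],[0,0,0],1.0]
  ]
}}

```text
clock: 9.95
position: [0.525, 0.0179, 0.2113]
ee_rot: [0.003, 0.996, -0.093, -0.001]
contact_force: [-3.6, -6.0, 7.2]
width: 0.0175
gripper_force: 39.7
```

```bash
python3 ft.py
```

```text
t 9.95 p [0.525  0.0179 0.2113] ang 173.44 r 0.0513 F [-3.63 -6.03  7.15] Ft_ccw 6.41 Fr 2.91
```

Call:
{"fn": "drive_tool", "kwargs": {
  "rows": [
    [[0,0,0],[0.03,0.17,0],1.0],
    [[0,0,0],[0.02,0.1,0],1.0],
    [[0,0,0],[0,0,0],1.0],
    [[0,0,0],[0,0,0],1.0]
  ]
}}

```text
clock: 10.45
position: [0.5253, 0.0197, 0.2113]
ee_rot: [0.004, 0.996, -0.093, -0.002]
contact_force: [-3.3, -8.4, 7.5]
width: 0.018
gripper_force: 39.8
```

```bash
python3 ft.py
```

```text
t 10.45 p [0.5253 0.0197 0.2113] ang 171.41 r 0.0513 F [-3.32 -8.43  7.47] Ft_ccw 8.83 Fr 2.02
```

It bottomed firmly at about 8.8 N, measured at 171.4°, with first touch at about 179°. I'll back off half a turn anticlockwise to about −5°.

Call:
{"fn": "drive_tool", "kwargs": {
  "rows": [
    [[0,0,0],[-0.06,-0.4,0],1.0],
    [[0,0,0],[-0.05,-0.38,0],1.0],
    [[0,0,0],[0,-0.7,0],1.0],
    [[0,0,0],[0.1,-0.69,0],1.0],
    [[0,0,0],[0.19,-0.67,0],1.0],
    [[0,0,0],[0.29,-0.64,0],1.0],
    [[0,0,0],[0.36,-0.59,0],1.0],
    [[0,0,0],[0.45,-0.53,0],1.0]
  ]
}}

```text
clock: 11.45
position: [0.5388, -0.023, 0.2114]
ee_rot: [0.0, 0.996, -0.093, -0.001]
contact_force: [-2.6, 0.2, 7.0]
width: 0.018
gripper_force: 39.7
```

Call:
{"fn": "drive_tool", "kwargs": {
  "rows": [
    [[0,0,0],[0.8,-0.68,0],1.0],
    [[0,0,0],[0.93,-0.49,0],1.0],
    [[0,0,0],[1.0,-0.28,0],1.0],
    [[0,0,0],[1.04,-0.08,0],1.0],
    [[0,0,0],[1.04,0.15,0],1.0],
    [[0,0,0],[0.98,0.36,0],1.0],
    [[0,0,0],[0.89,0.55,0],1.0],
    [[0,0,0],[0,0,0],1.0]
  ]
}}

```text
clock: 12.45
position: [0.6072, -0.0274, 0.2112]
ee_rot: [0.0, 0.996, -0.093, -0.0]
contact_force: [-0.2, -0.3, 6.0]
width: 0.0182
gripper_force: 39.6
```

```bash
python3 ft.py
```

```text
t 12.45 p [ 0.6072 -0.0274  0.2112] ang -51.66 r 0.0503 F [-0.18 -0.3   6.03] Ft_ccw -0.33 Fr 0.12
```

Call:
{"fn": "drive_tool", "kwargs": {
  "rows": [
    [[0,0,0],[0.75,0.73,0],1.0],
    [[0,0,0],[0.58,0.86,0],1.0],
    [[0,0,0],[0.4,0.97,0],1.0],
    [[0,0,0],[0.18,1.03,0],1.0],
    [[0,0,0],[0,0,0],1.0],
    [[0,0,0],[0,0,0],1.0]
  ]
}}

```text
clock: 13.2
position: [0.6259, 0.0088, 0.2112]
ee_rot: [0.0, 0.996, -0.093, -0.0]
contact_force: [0.4, 0.4, 5.4]
width: 0.018
gripper_force: 39.6
```

```bash
python3 ft.py
```

```text
t 13.2 p [0.6259 0.0088 0.2112] ang -3.65 r 0.05 F [0.42 0.37 5.37] Ft_ccw 0.39 Fr 0.4
```

Call:
{"fn": "drive_tool", "kwargs": {
  "rows": [
    [[0,0,0],[0,0,0],3.0],
    [[0,0,0],[0,0,0],5.0],
    [[0,0,0],[0,0,0],7.0],
    [[0,0,0],[0,0,0],7.0],
    [[0,0,0],[0,0,1.0],7.0],
    [[0,0,0],[0,0,3.0],7.0],
    [[0,0,0],[0,0,4.0],7.0],
    [[0,0,0],[0,0,4.0],7.0]
  ]
}}

```text
clock: 14.2
position: [0.6257, 0.0083, 0.3332]
ee_rot: [0.0, 0.996, -0.093, 0.0]
contact_force: [0.5, -0.5, -0.1]
width: 0.0701
gripper_force: 0.0
```

Call:
{"fn": "drive_tool", "kwargs": {
  "rows": [
    [[0,0,0],[-2.3,4.7,0],0],
    [[0,0,0],[-2.3,4.7,0],0],
    [[0,0,0],[-2.3,4.7,0],0],
    [[0,0,0],[-2.3,4.7,0],0],
    [[0,0,0],[0,0,0],0],
    [[0,0,0],[0,0,0],0]
  ]
}}

```text
clock: 14.95
position: [0.534, 0.1961, 0.3319]
ee_rot: [0.0, 0.996, -0.093, 0.001]
contact_force: [0.5, -0.3, 0.6]
width: 0.0005
gripper_force: 0.0
```

```bash
python3 - <<'E'
from h import *
c=eyes.get_calibration("wrist"); im=eyes.get_image("wrist"); cv2.imwrite("pics/w3.png",im[:,:,::-1])
T=eyes.get_image("top")
s=manip.get_state(); print(s["clock"],s["position"],s["contact_force"],s["width"])
for r in red(im,(0,0,640,400),20): print(r, onz("wrist",r[1],.238,c), onz("wrist",r[1],.11,c))
E
```

```text
15.05 [0.53438339 0.19529362 0.33144698] [-0.16143252  0.67520995  0.52337481] -4.503602898492885e-05
([505, 59, 16, 20, 256], [512.4, 68.5]) [0.62459036 0.00971721 0.238     ] [ 0.6296353  -0.07843145  0.11      ]
([318, 122, 20, 19, 309], [327.5, 131.0]) [0.59080969 0.18362608 0.238     ] [0.57849045 0.18487124 0.11      ]
```

View pics/w3.png

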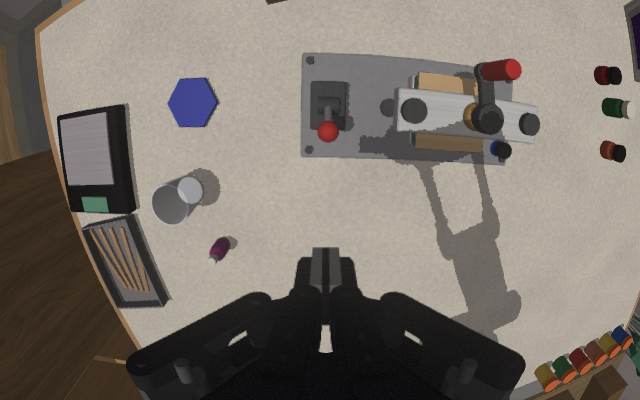

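The handle stayed put, with its top at (512,68). The ball at (328,131) is straight ahead of the closed fingers, so I'll descend behind it and push.

Call:
{"fn": "drive_tool", "kwargs": {
  "rows": [
    [[0,0,0],[0,0,-4.0],0],
    [[0,0,0],[0,0,-5.5],0],
    [[0,0,0],[0,0,-5.5],0],
    [[0,0,0],[0,0,-4.0],0],
    [[0,0,0],[0,0,-2.0],0],
    [[0,0,0],[0,0,-1.0],0],
    [[0,0,0],[0,0,0],0]
  ]
}}

```text
clock: 15.92
position: [0.5341, 0.1956, 0.111]
ee_rot: [0.0, 0.996, -0.094, -0.0]
contact_force: [0.0, -0.8, 0.6]
width: -0.0
gripper_force: 0.0
```

Call:
{"fn": "drive_tool", "kwargs": {
  "rows": [
    [[0,0,0],[0.98,-0.2,0],0],
    [[0,0,0],[0.98,-0.2,0],0],
    [[0,0,0],[0.98,-0.2,0],0],
    [[0,0,0],[0.98,-0.2,0],0],
    [[0,0,0],[0.98,-0.2,0],0],
    [[0,0,0],[0.98,-0.2,0],0],
    [[0,0,0],[0.98,-0.2,0],0],
    [[0,0,0],[0,0,0],0]
  ]
}}

```text
clock: 16.92
position: [0.6106, 0.1814, 0.1188]
ee_rot: [-0.001, 0.996, -0.093, 0.009]
contact_force: [2.1, -3.3, 22.9]
width: 0.0002
gripper_force: 11.0
```

```bash
python3 - <<'E'
from h import *
S=eyes.get_image("scene"); W=eyes.get_image("wrist")
a=cv2.resize(S[150:270,260:420],(800,600),interpolation=cv2.INTER_CUBIC)
b=W[40:320,180:500]
out=np.zeros((560,800,3),np.uint8); out[:300,:400]=cv2.resize(a,(400,300)); out[:350,400:800]=cv2.resize(b,(400,350))
cv2.imwrite("pics/m1.png",out[:360,:,::-1])
E
```

```text
(no output)
```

View pics/m1.png

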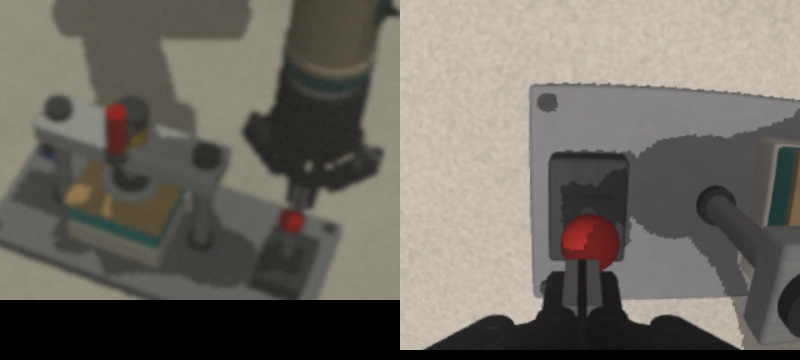

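The left panel shows the fingertips at the ball, which is about mid-travel. The right panel shows the tips overlapping the ball's rear edge. I need the ball's exact position.

```bash
python3 - <<'E'
from h import *
c=eyes.get_calibration("wrist"); W=eyes.get_image("wrist"); S=eyes.get_image("scene")
s=manip.get_state(); print(s["clock"],s["position"],s["contact_force"],s["width"],s["moment"])
rw=red(W,(250,150,460,300),60);rs=red(S,(350,180,400,250));print(rw,rs)
for a in rw:
  for b in rs:
    print(tri(ray("wrist",a[1],c),ray("scene",b[1])))
E
```

```text
17.125 [0.61028197 0.1814092  0.11881462] [ 2.09779276 -4.47624458 23.21507778] 0.00045472742286128146 [-0.72031979 -0.56330467 -0.03162428]
[([309, 214, 43, 40, 1209], [330.7, 232.1])] [([374, 235, 7, 7, 37], [377.0, 238.2])]
(array([0.61938639, 0.17723701, 0.11290277]), np.float64(0.0012089914103554863))
```

The lever is upright and the tips are riding on the ball. I'll lift, step back, go lower and push again.

Call:
{"fn": "drive_tool", "kwargs": {
  "rows": [
    [[0,0,0],[0,0,1.5],0],
    [[0,0,0],[-0.5,0.1,2.5],0],
    [[0,0,0],[-2.0,0.4,0],0],
    [[0,0,0],[-2.0,0.4,0],0],
    [[0,0,0],[0,0,-2.5],0],
    [[0,0,0],[0,0,-2.3],0],
    [[0,0,0],[0,0,-1.0],0],
    [[0,0,0],[0,0,0],0]
  ]
}}

```text
clock: 18.12
position: [0.5571, 0.1912, 0.0926]
ee_rot: [0.0, 0.996, -0.093, -0.001]
contact_force: [0.2, -0.3, -0.5]
width: 0.0003
gripper_force: 0.0
```

```bash
python3 - <<'E'
from h import *
c=eyes.get_calibration("wrist"); W=eyes.get_image("wrist"); S=eyes.get_image("scene")
s=manip.get_state(); print(s["clock"],s["position"],s["contact_force"],s["width"])
rw=red(W,(200,100,460,300),60);rs=red(S,(350,180,400,250));print(rw,rs)
for a in rw:
  for b in rs: print(tri(ray("wrist",a[1],c),ray("scene",b[1])))
  for z in (.11,.115,.12): print(onz("wrist",a[1],z,c))
cv2.imwrite("pics/m2.png",W[60:340,160:480,::-1])
E
```

```text
18.225 [0.55808009 0.19142749 0.09383952] [-0.07363105  0.38178949 -0.03148497] -9.093420777076677e-05
[([303, 112, 61, 62, 2947], [332.8, 142.6])] [([373, 233, 8, 9, 58], [376.5, 237.2])]
(array([0.62020468, 0.17624107, 0.11762414]), np.float64(3.661150838821314e-05))
[0.61913966 0.17626044 0.11      ]
[0.61983876 0.17625972 0.115     ]
[0.62053785 0.17625901 0.12      ]
```

View pics/m2.png

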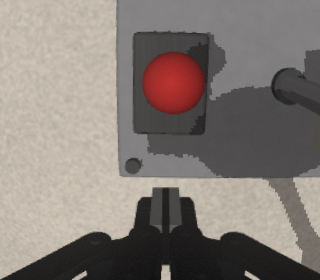

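The ball is upright at crop (173,83), just right of the finger line. I'll trim y slightly and push lower.

Call:
{"fn": "drive_tool", "kwargs": {
  "rows": [
    [[0,0,0],[0.98,-0.3,0],0],
    [[0,0,0],[0.98,-0.3,0],0],
    [[0,0,0],[0.98,-0.22,0],0],
    [[0,0,0],[0.78,-0.16,0],0],
    [[0,0,0],[0.78,-0.16,0],0],
    [[0,0,0],[0.49,-0.1,0],0],
    [[0,0,0],[0,0,0],0]
  ]
}}

```text
clock: 19.1
position: [0.6076, 0.1788, 0.093]
ee_rot: [0.0, 0.996, -0.093, 0.0]
contact_force: [-0.6, 0.5, -0.2]
width: 0.0001
gripper_force: 0.0
```

Call:
{"fn": "drive_tool", "kwargs": {
  "rows": [
    [[0,0,0],[0.49,-0.1,0],0],
    [[0,0,0],[0.49,-0.1,0],0],
    [[0,0,0],[0.49,-0.1,0],0],
    [[0,0,0],[0.3,-0.06,0],0],
    [[0,0,0],[0,0,0],0]
  ]
}}

```text
clock: 19.73
position: [0.623, 0.1757, 0.0931]
ee_rot: [-0.0, 0.996, -0.093, -0.002]
contact_force: [-5.5, 1.3, 2.4]
width: -0.0
gripper_force: 2.6
```

```bash
cat > ball.py <<'E'
from h import *
c=eyes.get_calibration("wrist"); W=eyes.get_image("wrist"); S=eyes.get_image("scene")
s=manip.get_state(); print(s["clock"],s["position"],s["contact_force"],s["width"])
rw=red(W,(200,60,460,300),60);rs=red(S,(350,180,400,260));print(rw,rs)
for a in rw:
  for b in rs: print(tri(ray("wrist",a[1],c),ray("scene",b[1])))
E
python3 ball.py
```

```text
19.825 [0.6229478  0.17568633 0.09306659] [-5.20807907  1.65926223  1.13520183] 0.00031130900420006847
[([300, 202, 50, 48, 1887], [324.6, 225.6])] [([369, 245, 9, 8, 57], [373.3, 248.5])]
(array([0.64290232, 0.17255793, 0.10222736]), np.float64(0.00041557162619680355))
```

Call:
{"fn": "drive_tool", "kwargs": {
  "rows": [
    [[0,0,0],[0.3,-0.06,0],0],
    [[0,0,0],[0.3,-0.06,0],0],
    [[0,0,0],[0,0,0],0],
    [[0,0,0],[0,0,0],0]
  ]
}}

```text
clock: 20.32
position: [0.6232, 0.1756, 0.093]
ee_rot: [-0.0, 0.996, -0.093, -0.008]
contact_force: [-16.3, 2.8, 8.2]
width: 0.0
gripper_force: 7.8
```

```bash
python3 ball.py
```

```text
20.425 [0.62318611 0.1755955  0.09296265] [-15.61774793   4.56494105   7.65763041] 0.00023623948702865876
[([300, 203, 51, 48, 1898], [324.6, 226.6])] [([369, 245, 9, 8, 55], [373.3, 248.7])]
(array([0.64174005, 0.17271235, 0.09982622]), np.float64(0.00036532822850312804))
```

The push is now rigid, at 16 N. I'll back away and check where the ball ended.

Call:
{"fn": "drive_tool", "kwargs": {
  "rows": [
    [[0,0,0],[-0.98,0.2,0],0],
    [[0,0,0],[-2.0,0.4,0],0],
    [[0,0,0],[-2.5,0.5,0],0],
    [[0,0,0],[-1.5,0.3,1.0],0],
    [[0,0,0],[0,0,4.0],0],
    [[0,0,0],[0,0,5.0],0],
    [[0,0,0],[0,0,4.0],0],
    [[0,0,0],[0,0,0],0]
  ]
}}

```text
clock: 21.42
position: [0.5644, 0.1886, 0.2384]
ee_rot: [-0.001, 0.996, -0.093, 0.005]
contact_force: [-0.5, 0.5, 0.9]
width: 0.0
gripper_force: 0.0
```

```bash
python3 ball.py; python3 - <<'E'
from h import *
print(red(eyes.get_image("top"),(240,150,370,250)))
W=eyes.get_image("wrist"); cv2.imwrite("pics/m3.png",W[:,:,::-1])
E
```

```text
21.525 [0.56163312 0.1880574  0.23395386] [-1.28204207 -0.09065149 -1.09783702] 4.40086034351245e-05
[([315, 88, 27, 26, 553], [328.3, 100.3])] [([369, 243, 9, 10, 70], [372.9, 247.7])]
(array([0.64670788, 0.17111018, 0.11048006]), np.float64(0.0005278857359212883))
[([258, 174, 8, 8, 49], [261.3, 177.4]), ([317, 174, 8, 8, 42], [320.5, 177.3])]
```

View pics/m3.png

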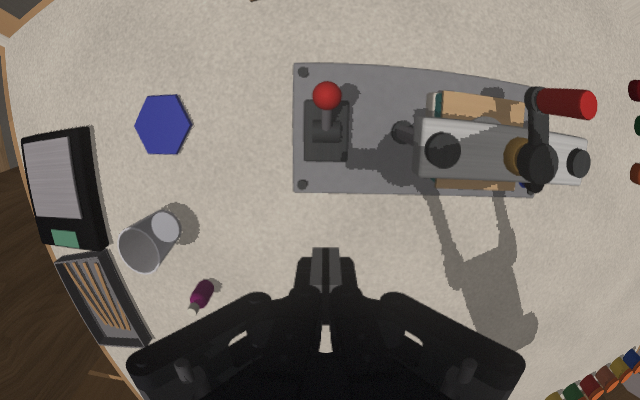

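The lever is over to the far side: its ball is at (328,97), at (0.647, 0.171, 0.1105), which fits full travel. I'll confirm with one more push slightly higher, on the ball only.

Call:
{"fn": "drive_tool", "kwargs": {
  "rows": [
    [[0,0,0],[0,0,-4.0],0],
    [[0,0,0],[0,0,-5.0],0],
    [[0,0,0],[0,0,-3.0],0],
    [[0,0,0],[0,0,-1.0],0],
    [[0,0,0],[1.96,-0.4,0],0],
    [[0,0,0],[1.96,-0.4,0],0],
    [[0,0,0],[0.98,-0.2,0],0],
    [[0,0,0],[0.6,-0.12,0],0]
  ]
}}

```text
clock: 22.62
position: [0.6165, 0.1768, 0.1034]
ee_rot: [0.0, 0.996, -0.093, -0.0]
contact_force: [-0.3, -0.2, -0.3]
width: 0.0001
gripper_force: 0.0
```

Call:
{"fn": "drive_tool", "kwargs": {
  "rows": [
    [[0,0,0],[0.3,-0.06,0],0],
    [[0,0,0],[0.3,-0.06,0],0],
    [[0,0,0],[0.3,-0.06,0],0],
    [[0,0,0],[0.2,-0.04,0],0],
    [[0,0,0],[0,0,0],0],
    [[0,0,0],[0,0,0],0]
  ]
}}

```text
clock: 23.38
position: [0.6253, 0.1751, 0.1031]
ee_rot: [0.0, 0.996, -0.093, -0.002]
contact_force: [-5.8, 1.0, 2.9]
width: 0.0005
gripper_force: 2.8
```

It stops at the same place under 6 N, so the lever is at its end stop. I'll retreat clear of everything.

Call:
{"fn": "drive_tool", "kwargs": {
  "rows": [
    [[0,0,0],[-0.98,0.2,0],0],
    [[0,0,0],[-2.0,0.4,0],0],
    [[0,0,0],[-2.5,0.5,0],0],
    [[0,0,0],[-1.5,0.3,1.0],0],
    [[0,0,0],[0,0,4.0],0],
    [[0,0,0],[0,0,5.0],0],
    [[0,0,0],[0,0,2.0],0],
    [[0,0,0],[0,0,0],0]
  ]
}}

```text
clock: 24.38
position: [0.5591, 0.189, 0.2261]
ee_rot: [-0.001, 0.996, -0.093, 0.003]
contact_force: [-0.5, 0.2, -0.1]
width: -0.0001
gripper_force: 0.0
```

```bash
python3 ball.py; python3 - <<'E'
from h import *
import math
r=red(eyes.get_image("top"),(240,150,370,250));print(r)
p=onz("top",r[-1][1],.238);print("handle",p,math.degrees(math.atan2(p[1]-.012,p[0]-.576)))
print(job.sign_off())
E
```

```text
24.475 [0.55711385 0.18856087 0.2228934 ] [ 0.09436753  0.84946623 -0.91667006] -2.846577417434992e-05
[([314, 80, 28, 28, 621], [327.4, 93.4])] [([369, 243, 9, 10, 69], [372.8, 247.7])]
(array([0.64682683, 0.17102953, 0.1105692 ]), np.float64(0.0002281361151894072))
[([258, 174, 8, 8, 49], [261.3, 177.4]), ([317, 174, 8, 8, 41], [320.4, 177.3])]
handle [0.62442632 0.00853148 0.238     ] -4.096790389322075
the job is handed in; nothing more can be done
None
```

I wound the screw down until it bottomed firmly at about 9 N, backed it off half a turn, pushed the lock lever over to its far stop and let go of everything; the job was handed in at about 24 s, with no verdict shown.

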